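# Put the toys away and set the drawer door's finger gap with the gauge

### The arm

A 6-joint arm with a two-finger parallel gripper is mounted at the origin on the work surface. World frame = base frame: x ahead of the robot, y to its left, z up, the work surface at z = 0. Lengths are in mm, angles in degrees, forces in N, time in s.
With the tool pointing down it reaches from about 300 to 750 mm from the base axis. Payload 8.5 kg.
Tool frame: the origin (TCP) lies at the very end of the fingers, on their centre line; the grasp point (between the pads) lies 19 mm behind it; z points along the fingers, y is the line along which they close (so a half turn about z gives the same grasp; the last joint's range is limited). The gripper opens to 88 mm and grips with 3 to 60 N. Pads are 18 mm wide; open, the fingers measure 123 mm over their backs; the gripper's body (75 mm by 187 mm) begins 45 mm behind the grasp point.
Start: joints at [60.602, 21.807, 74.336, -0, 83.858, -12.336], TCP at [161.371, 525.775, 238.748] pointing down, gripper open.
Joint ranges: [-178.18, 178.18], [-50.72, 133.34], [12.68, 142.11], [-81.47, 261.47], [9.98, 163.14], [-165.26, 165.26]. Speed limits (degrees/s): [136.94, 136.94, 180, 180, 180, 180].

### API

Orientations are given as [roll, pitch, yaw] about the fixed x, y, z axes, in that order (R = Rz(yaw) Ry(pitch) Rx(roll)).
In Python, from workcell import r, get_image gives the robot as it stands.
- The arm moves only by the tool jog_arm, never from a script. Its argument "motion" is a list that holds one entry, the list of rows, each a list of 7 numbers: the closure, from -1 (fully open) to 1 (shut), then the shift along the tool's x, y, z as a fraction of full scale, then the turn, a rotation vector about the tool's x, y, z as a fraction of full scale. In form: [[[grip, tx, ty, tz, ax, ay, az], ...]]. A call has 1 to 8 rows; each row is the pose to reach, as a shift and turn from the pose commanded when the call began, along the tool's axes at that moment, turning the shorter way round; what a row does not reach only later rows make up. Full scale, the value 1, is 50 cm for a shift and pi rad for a turn. A row lasts 1/10 s, in which the tool goes at most 50 mm and 8.59 degrees, less where a joint would pass 70% of its speed; a pose out of reach is approached as far as the arm can. A call with a number of a shift or a turn outside -1 to 1 is refused whole. A call with a gripper value outside its range is refused whole. The fingers move at their own pace and stop on an object; "newtons" is the grip in N (left out, the last holds). Time passes only in rows, so rows that repeat a pose let the fingers close. It gives the time, the measured TCP pose, the force, the opening and the grip force at its end, in the units of the state.
- r.read_state(): the state, without advancing time (a new reading comes with each control period).
- get_image(name): name is "scene" or "top" or "wrist"; returns a dict with "image" (420x560x3 uint8, red, green, blue), "depth" (420x560 float32, mm along the optical axis (not along the pixel's ray), 0 where there is no reading), "camera_matrix" (3x3 intrinsics, pixels), "rvec" (rotation vector, rad) and "tvec" (3), from world to camera coordinates, as OpenCV has them. Camera axes: x right, y down, z forward; pixel columns grow to the right and rows downward; lengths in mm; the calibration is good to about 2 mm. A picture is of the moment at which its call begins.
- r.finish_job(): hands the job in; it is judged then, once.
The state is a dict: "t": time; "joint_pos": joint angles; "joint_velocities": joint speeds; "joint_efforts": joint torques, N m; "tool_pos": TCP position; "orientation": TCP orientation; "force": force on the tool from outside, world axes, zero at the start; "torque": the same for the moment, N m; "finger_gap": opening from 0.0 (shut) to 1.0 (fully open); "grip_force": force on a finger pad.
Only numpy, scipy, OpenCV 4.12 (cv2) and the standard library are available. Lean on these libraries where they do the work, as an engineer would, in place of code of your own. Each camera call takes 0.05 s, during which the arm holds its last target. There are 200 camera calls.

### The job

Slide the drawer's frosted door open and put every toy that lies in front of the drawer (turtle, trumpet, abacus, car; some may be absent) down inside the compartment it covers. Then push the steel gauge blade upright into the slot at the end of that compartment until its shoulders rest on the ledges, and slide the door up against it, so that a finger-safe air gap as wide as the blade is thick stays open. Finally lift the gauge out without shifting the door, hang it back by its shoulders on the two posts of its stand, and leave the bottle, the ball and the book where they are.

Things in the scene. Friction and masses are not known exactly. Their poses are not given: they have to be found in the camera images.
- drawer: bamboo toy drawer fixed to the table, 160 (its x) x 418 (its y) mm; origin: centre of its underside, z up, y along its length. Floor 8 mm thick, side walls 10 mm thick with guide lips up to 78 mm high. From its +y end: end wall 10 mm thick and 78 mm high, then the gauge slot, a cross wall 8 mm thick and 64 mm high, then the toy compartment; an empty tray fills its -y half
- bay (a point): centre of the floor of the toy compartment; the axes are the drawer's. The compartment is 140 (x) x 190 (y) mm and 57 mm deep up to the underside of the door
- slot (a point): centre of the mouth of the gauge slot, on its two ledges, 64 mm above the table; the axes are the drawer's. The slot is 10 mm wide along y, between end wall and cross wall; 68 mm of it along x is open, 56 mm deep; on both sides of that opening lie ledges 36 mm long, level with this point, on which the shoulders of the gauge come to rest
- door (a joint): frosted acrylic sliding door, a level panel 6 mm thick (underside 65 mm, top 71 mm above the table) over the toy compartment. The value is the air gap in m between the door's leading edge and the inner face of the end wall: 0 fully shut, 0.208 fully open (slid towards the drawer's -y; the compartment is then all uncovered). Slides with about 2 N of friction and stays where it is left
- door_handle (a point): point in the upright grip bar on the door: bar 50 (drawer's x) x 14 (drawer's y) mm, from 71 to 99 mm above the table; this point 88 mm above the table, 120 mm behind the door's leading edge; moves with the door
- gauge: flat T-shaped steel gauge, about 0.2 kg, 6 mm thick all over. Origin: middle of the blade's lower edge; x across its width, y through its thickness, z up to the handle. Blade 60 mm wide from z = 0 to 45 mm, shoulders 100 mm wide from z = 45 to 59 mm, dark wooden handle 44 (x) x 14 (y) mm from z = 62 to 96 mm. At the start it hangs in its stand
- shoulders (a point): on the gauge: middle of the shoulders' underside, 45 mm above the blade's lower edge
- stand: wooden gauge stand fixed to the table, base 150 (x) x 70 (y) x 8 mm; two posts, 20 (x) x 40 (y) mm, tops 70 mm above the table, with a free space of 76 mm along x between them. The gauge hangs with its blade in that space and its shoulders on the post tops. Origin: centre of the underside
- stand_rest (a point): midway between the two post tops of the stand, 70 mm above the table; the axes are the stand's
- turtle: olive plastic toy turtle; round shell 50 mm across with upright sides from 6 to 23 mm height, top at 37 mm, head to +x reaching 35 mm from the centre; origin: centre of the underside. May be absent
- trumpet: copper toy trumpet lying along its x, from -53 to +45 mm, bell 40 mm across at +x; in the middle a valve block 32 (x) x 18 (y) mm, 32 mm high, with small valves to 42 mm; origin: underside of the valve block. May be absent
- abacus: small wooden abacus with rainbow beads, standing upright: 90 (x) x 16 (y) mm, 50 mm high, feet 30 mm wide (y); origin: centre of the underside. May be absent
- car: wooden toy car, 70 (x) x 32 (y) mm, 38 mm high; origin: centre of the underside. May be absent
- sanitiser: bottle of hand sanitiser, 56 mm across, 140 mm high; bystander; origin: centre of the underside
- ball_center (a point): centre of the cobalt rubber ball, 60 mm across, sitting on a wooden ring beside the drawer; bystander
- book: picture book, 110 x 140 x 22 mm, lying beside the drawer; bystander; origin: centre of the underside
Mind the look-alikes: they are no part of the job. There is more than one size of the gauge; the one meant has the size given above. What is shaped like the car but blue or purple is not meant.

How it is judged:
By the outcome, as a careful person would: the job done as asked, in the order asked, and still so for the second after the job is handed in, with the robot touching nothing.
Of turtle, trumpet, abacus, car only 2 to 3 are there at a start; the rules pass over those that are not, and their reading is None.
At some moment in a run one of turtle, trumpet, abacus, car may be knocked a few centimetres aside while the robot is not near it.
It also fails if it takes over 208 s, if anything falls off the work surface, if the arm or the gripper's body presses on something with over 40 N, if the wrist force passes 120 N, or if a joint passes its speed limit or range.

## Working session

There is one attempt and no reset: what is moved stays moved. The work goes in short steps, Python scripts to look and compute and a tool call to move; the robot and the scene stay as the last step left them, time stands still between calls to the robot, and variables do not carry over. Pictures are saved under pics/ and viewed, at most 18 in all, crops included, and the job is handed in when it is done.

Besides the shell and the picture viewer there is one more tool, called in YAML: its name, and indented under it one key for each argument. jog_arm: Moves the arm, as the interface text tells. Shift numbers are shares of 50 cm and turn numbers shares of pi rad, none past 1 either way. Its arguments: {"type":"object","properties":{"motion":{"type":"array","items":{"type":"array","items":{"type":"array","items":{"type":"number","minimum":-1,"maximum":1}}}},"newtons":{"type":"number"}},"required":["motion"]}

```bash
mkdir -p pics
cat > h.py <<'E'
import numpy as np, cv2
from workcell import r, get_image
from scipy.spatial.transform import Rotation as Ro
def snap(n, cam):
    g=get_image(cam); cv2.imwrite(f'pics/{n}.png', g['image'][:,:,::-1]); np.savez(f'pics/{n}.npz', **g); return g
def load(n): return dict(np.load(f'pics/{n}.npz'))
def cloud(g):
    K=g['camera_matrix']; R=cv2.Rodrigues(g['rvec'])[0]; d=g['depth']
    v,u=np.mgrid[:d.shape[0],:d.shape[1]]
    P=np.stack([(u-K[0,2])/K[0,0]*d,(v-K[1,2])/K[1,1]*d,d],-1)
    return (P-g['tvec'].ravel())@R   # world xyz per pixel
def ray(g,u,v,z):
    K=g['camera_matrix']; R=cv2.Rodrigues(g['rvec'])[0]
    c=-R.T@g['tvec'].ravel(); d=R.T@np.array([(u-K[0,2])/K[0,0],(v-K[1,2])/K[1,1],1])
    return c+d*(z-c[2])/d[2]
def crop(n,u0,v0,u1,v1,s,out):
    im=cv2.imread(f'pics/{n}.png')[v0:v1,u0:u1]; cv2.imwrite(f'pics/{out}.png',cv2.resize(im,None,fx=s,fy=s,interpolation=cv2.INTER_CUBIC))
def rel(pos, yaw):
    """jog numbers from current pose to TCP pos, pointing down w/ yaw (roll 180)"""
    s=r.read_state(); R0=Ro.from_euler('xyz',s['orientation'],degrees=True)
    d=R0.inv().apply(np.array(pos)-s['tool_pos'])/500
    best=min((( R0.inv()*Ro.from_euler('xyz',[180,0,y],degrees=True)).as_rotvec() for y in (yaw,yaw+180)),key=np.linalg.norm)/np.pi
    return np.round(np.r_[d,best],4)
E
python3 - <<'E'
from h import *
print(r.read_state())
for c in ('scene','top'): 
    g=snap(c+'0',c)
a=cv2.imread('pics/scene0.png');b=cv2.imread('pics/top0.png')
E
```

```text
{'t': 0.0, 'joint_pos': array([ 6.06024631e+01,  2.18412915e+01,  7.43830001e+01, -3.00520285e-04,
        8.38571434e+01, -1.23368020e+01]), 'joint_velocities': array([-0.0429223 ,  0.14701685, -0.00058097,  0.11659961, -0.01720787,
        0.06039816]), 'joint_efforts': array([ 9.38574085e-04, -4.37930524e+01, -2.24566180e+01,  7.14302296e-02,
        3.51983914e-02, -1.21770267e-04]), 'tool_pos': array([161.24110563, 525.5556889 , 238.14526146]), 'orientation': array([-1.79920382e+02, -1.71073816e-02,  1.62939286e+02]), 'force': array([-0.0304265 ,  0.34391536, -0.42953004]), 'torque': array([-0.02443915,  0.02897358,  0.04061328]), 'grip_force': 0.0, 'finger_gap': 1.0001922743249565}
```

View pics/top0.png

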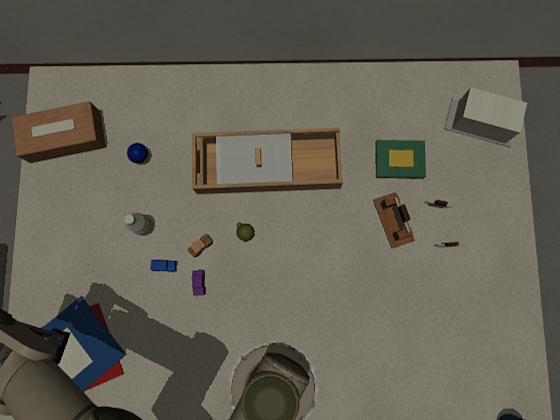

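View pics/scene0.png

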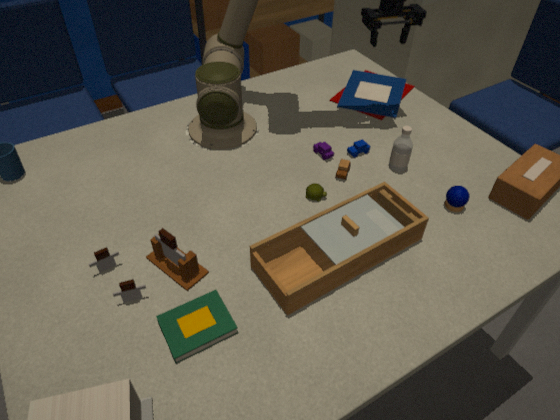

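The top view shows the drawer at (267,160) with its slot end on the left, at u≈200, and the door handle at (258,157). The turtle is at (245,231). The bottle is at (137,222), the ball at (138,153) and the book at (400,158).

- **Cars:** orange wooden (200,245), blue (163,266) and purple (198,282). The orange one is meant.
- **Gauges:** one in the stand (400,218), and two lying or standing loose at (437,204) and (447,244). The one in the stand should be the one meant; I'll check its size.

Run:
```python
from h import *
crop('top0',140,120,350,300,3.7,'c1')
crop('top0',365,180,470,260,7,'c2')
g=load('top0'); P=cloud(g)
def box(n,u0,v0,u1,v1,zmin,zmax=400):
    Q=P[v0:v1,u0:u1].reshape(-1,3); Q=Q[(Q[:,2]>zmin)&(Q[:,2]<zmax)]
    rc=cv2.minAreaRect(Q[:,:2].astype(np.float32)); print(n,len(Q),np.round(rc[0],1),np.round(rc[1],1),round(rc[2],1),'z',np.round(np.percentile(Q[:,2],[5,50,98]),1))
box('drawer',185,120,350,197,40,85)
box('door',200,120,310,197,66,74)
box('handle',245,140,270,172,88,110)
box('turtle',228,215,262,245,12)
box('car',185,230,216,260,12)
box('standall',370,188,416,252,5)
box('posts',370,188,416,252,55,75)
box('gauge',370,188,416,252,77)
box('gaugehandle',370,188,416,252,100)
box('gA',422,190,455,215,12);box('gB',430,232,465,255,12)
box('san',120,205,155,240,20);box('ball',122,138,155,168,12);box('book',370,135,430,182,12)
for u,v in ((100,300),(300,300),(350,270)): print(P[v,u])
```

```text
drawer 6017 [630.6  15. ] [163.5 418. ] 1.6 z [53.1 71.8 82.1]
door 2883 [629.6  48.4] [163.1 308.5] 1.8 z [67.2 71.  73.9]
handle 94 [628.6  37.6] [50.9 14.3] 0.5 z [ 94.6  99.8 105.2]
turtle 263 [429.6  79.1] [49.4 49.6] 83.9 z [19.4 30.8 39.1]
car 291 [391.4 206.3] [32.1 69.6] 40.7 z [17.4 28.2 43. ]
standall 1337 [ 462.8 -344.4] [128.3 186. ] 87.0 z [  5.5  12.3 122.7]
posts 240 [ 462.1 -345.8] [115.7  40.3] 18.6 z [59.3 69.9 74.5]
gauge 195 [ 469.6 -349.2] [107.7  27.9] 32.8 z [ 80.2 109.4 125.5]
gaugehandle 117 [ 464.3 -352.9] [43.2 15.4] 18.6 z [104.3 120.5 125.6]
gA 122 [ 501.5 -467.2] [69.4 11.2] 80.5 z [16.2 45.7 70.6]
gB 79 [ 385.9 -490.9] [ 9.5 69. ] 2.8 z [37.5 60.3 71.3]
san 483 [449.  369.3] [50.9 55.9] 64.9 z [ 31.1  94.4 143.9]
ball 362 [659.5 389.8] [54.9 57.1] 40.7 z [29.4 56.  68.6]
book 1789 [ 640.3 -371.7] [142.6 112.2] 87.5 z [17.9 22.6 28.8]
[2.39607973e+02 4.88871787e+02 2.52823504e-02]
[235.95163458 -76.14237566  -0.33578123]
[ 318.31413361 -218.00883965    6.73947228]
```

View pics/c1.png

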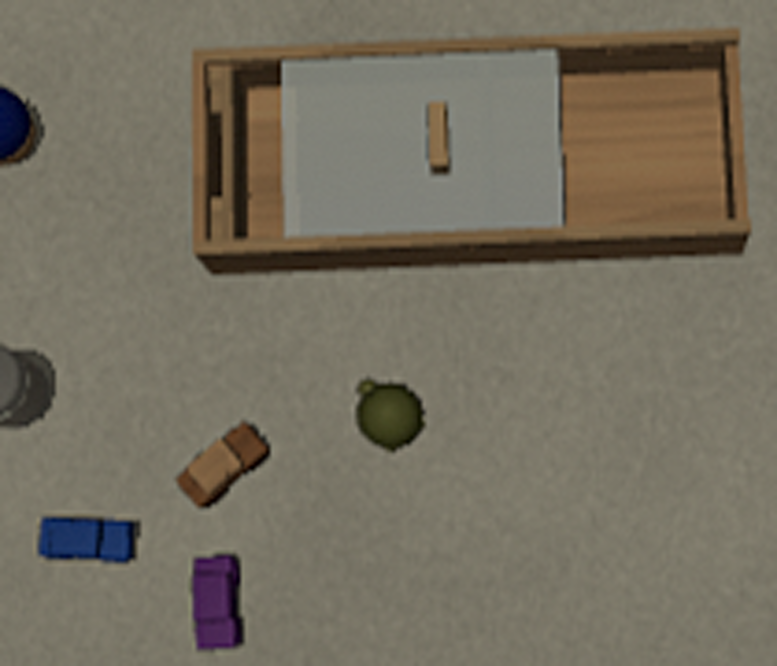

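View pics/c2.png

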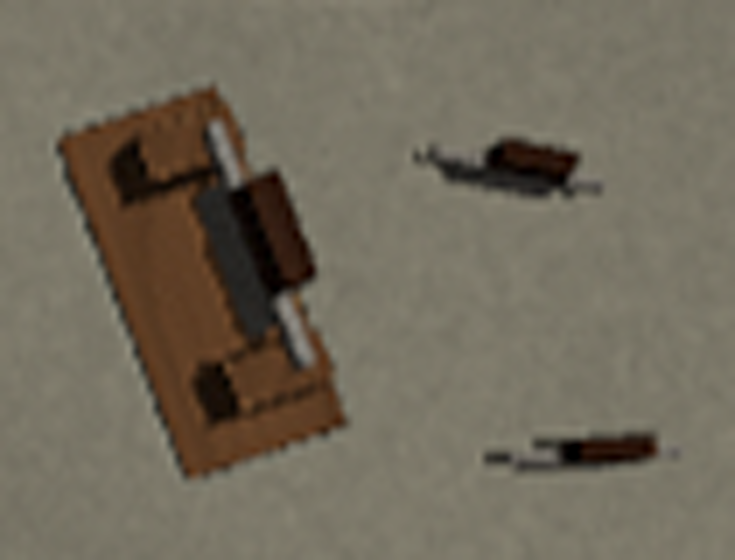

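The first crop confirms the orange wooden car, the turtle with its head pointing up-left, and a partly open door with its edge at crop u≈282. There is no trumpet and no abacus. In the second crop the gauge in the stand has its handle top at z≈121, which matches the hung 96 mm gauge. The two loose gauges are smaller, with tops at ≈71, so they are decoys. Next: open the door.

Run:
```python
from h import *
print(rel([400,280,240],181.6)); print(rel([628.6,37.6,150],181.6))
R=Ro.from_euler('z',1.6,degrees=True)
for p in ([0,0],[0,86],[0,194],[0,-129]): print(p,R.apply([*p,0])+[630.6,15,0])
```

```text
[-6.006e-01 -3.294e-01 -3.300e-03 -4.000e-04 -1.000e-04 -1.037e-01]
[-1.180e+00 -6.585e-01  1.769e-01 -4.000e-04 -1.000e-04 -1.037e-01]
[0, 0] [630.6  15.    0. ]
[0, 86] [628.19873907 100.96646989   0.        ]
[0, 194] [625.18320209 208.92436232   0.        ]
[0, -129] [ 634.2018914  -113.94970484    0.        ]
```

jog_arm:
  motion:
    - [[-1,-0.6,-0.33,0,0,0,-0.1037],[-1,-0.6,-0.33,0,0,0,-0.1037],[-1,-0.6,-0.33,0,0,0,-0.1037],[-1,-0.6,-0.33,0,0,0,-0.1037],[-1,-0.6,-0.33,0,0,0,-0.1037],[-1,-0.6,-0.33,0,0,0,-0.1037],[-1,-0.6,-0.33,0,0,0,-0.1037],[-1,-0.6,-0.33,0,0,0,-0.1037]]
  newtons: 20

```text
t: 0.9
tool_pos: [402.9, 276.5, 238.3]
orientation: [-179.9, 0.0, -178.7]
force: [-0.8, 1.2, 0.2]
finger_gap: 1.002
grip_force: 0.0
```

Run:
```python
from h import *
print(rel([628.8,37.6,180],181.6));
```

```text
[-4.410e-01 -4.875e-01  1.171e-01 -3.000e-04  0.000e+00 -1.900e-03]
```

jog_arm:
  motion:
    - [[0,-0.441,-0.4875,0.117,0,0,0],[0,-0.441,-0.4875,0.117,0,0,0],[0,-0.441,-0.4875,0.117,0,0,0],[0,-0.441,-0.4875,0.117,0,0,0],[0,-0.441,-0.4875,0.117,0,0,0],[0,-0.441,-0.4875,0.117,0,0,0],[0,-0.441,-0.4875,0.117,0,0,0],[0,-0.441,-0.4875,0.117,0,0,0]]

```text
t: 1.7
tool_pos: [628.4, 39.9, 178.1]
orientation: [-180.0, -0.1, -178.6]
force: [-0.3, 0.2, 0.2]
finger_gap: 0.502
grip_force: 0.0
```

Run:
```python
from h import *
print(rel([628.8,37.6,76],181.6)); snap('w1','wrist')
```

```text
[-0.0011 -0.0046  0.2041 -0.     -0.0007 -0.0011]
```

View pics/w1.png

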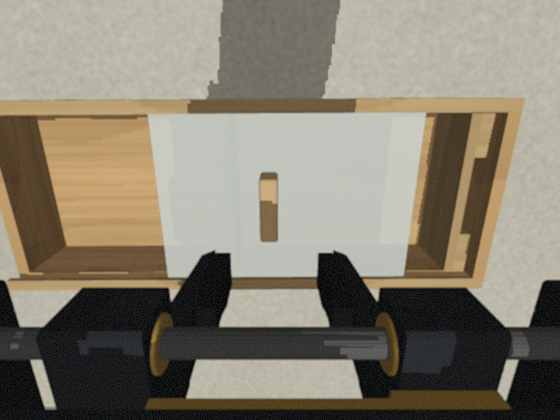

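The wrist view shows the handle at (268,205), centred between the fingers, and the slot to the right at u≈465. I'll descend and grip.

jog_arm:
  motion:
    - [[0,0,-0.003,0.1,0,0,-0.001],[0,0,-0.003,0.15,0,0,-0.001],[0,0,-0.003,0.2,0,0,-0.001],[0,0,-0.003,0.2,0,0,-0.001],[1,0,-0.003,0.2,0,0,-0.001],[1,0,-0.003,0.2,0,0,-0.001],[1,0,-0.003,0.2,0,0,-0.001],[1,0,-0.003,0.2,0,0,-0.001]]
  newtons: 15

```text
t: 2.55
tool_pos: [627.6, 40.7, 81.5]
orientation: [-179.9, 0.1, -178.2]
force: [0.1, -2.4, 0.4]
finger_gap: 0.16
grip_force: 0.9
```

Run:
```python
from h import *
s=r.read_state();print(s['tool_pos'],s['force'],s['finger_gap'])
print(rel([634.2,-113.9,78],181.6))
```

```text
[627.55109007  40.73188945  81.54126007] [ 0.14497125 -2.35631898  0.37863861] 0.1595373163872746
[-3.700e-03 -3.095e-01  7.400e-03 -3.000e-04  7.000e-04  1.000e-03]
```

jog_arm:
  motion:
    - [[1,0,0,0,0,0,0],[1,0,-0.06,0,0,0,0],[1,-0.001,-0.12,0,0,0,0],[1,-0.002,-0.18,0,0,0,0],[1,-0.003,-0.24,0,0,0,0],[1,-0.003,-0.3,0,0,0,0],[1,-0.004,-0.308,0,0,0,0],[1,-0.004,-0.308,0,0,0,0]]
  newtons: 20

```text
t: 3.35
tool_pos: [632.3, -114.2, 81.4]
orientation: [-180.0, -0.2, -178.3]
force: [-10.8, -3.1, 11.5]
finger_gap: 0.154
grip_force: 20.0
```

jog_arm:
  motion:
    - [[1,0,0,0,0,0,0],[1,0,-0.006,0,0,0,0],[1,0,-0.006,0,0,0,0]]

```text
t: 3.65
tool_pos: [632.4, -115.1, 81.4]
orientation: [179.9, -0.2, -178.2]
force: [-11.2, 3.3, 11.9]
finger_gap: 0.158
grip_force: 20.0
```

jog_arm:
  motion:
    - [[0,0,0.004,0,0,0,0],[0,0,0.004,0,0,0,0],[0,0,0.004,-0.1,0,0,0],[0,0.1,0.1,-0.2,0,0,0.05],[0,0.2,0.2,-0.2,0,0,0.1],[0,0.3,0.3,-0.2,0,0,0.15],[0,0.4,0.38,-0.2,0,0,0.2],[0,0.4,0.38,-0.2,0,0,0.25]]

```text
t: 4.45
tool_pos: [453.6, 46.2, 178.7]
orientation: [180.0, 0.0, 138.4]
force: [0.4, 1.2, 0.9]
finger_gap: 0.495
grip_force: 0.0
```

```bash
cat >> h.py <<'E'
def boxm(P,n,u0,v0,u1,v1,zmin,zmax=400):
    Q=P[v0:v1,u0:u1].reshape(-1,3); Q=Q[(Q[:,2]>zmin)&(Q[:,2]<zmax)]
    rc=cv2.minAreaRect(Q[:,:2].astype(np.float32)); print(n,len(Q),np.round(rc[0],1),np.round(rc[1],1),round(rc[2],1),'med',np.round(np.median(Q,0),1))
E
python3 - <<'E'
from h import *
g=snap('top1','top');P=cloud(g); gw=snap('w2','wrist')
boxm(P,'turtle',225,210,265,250,12,45); boxm(P,'car',180,225,220,265,12,45); boxm(P,'handle',290,135,330,180,90,105)
Q=cloud(gw);im=gw['image'].astype(int)
m=(np.abs(Q[...,2]-25)<15)&(Q[...,0]>300)&(Q[...,0]<500)&(Q[...,1]>0)&(Q[...,1]<140)
print(m.sum(), np.round(np.c_[Q[m].min(0),Q[m].max(0)],1))
print(r.read_state()['tool_pos'], r.read_state()['orientation'],rel([429.6,79.1,60],230))
E
```

```text
turtle 0 [0. 0.] [0. 0.] 0.0 med [nan nan nan]
car 113 [380.2 218.6] [31.2 36.6] 37.3 med [378.  220.4  34.9]
handle 94 [ 633.6 -113.7] [49.9 13.9] 0.0 med [ 631.4 -112.9   99.7]
2373 [[400.1 453.5]
 [ 52.8 102.1]
 [ 10.6  38. ]]
[451.08663832  48.085679   178.99439363] [-1.79974260e+02 -1.11803539e-01  1.38712475e+02] [ 7.280e-02  1.840e-02  2.381e-01 -6.000e-04 -4.000e-04  4.928e-01]
  return _methods._mean(a, axis=axis, dtype=dtype,
  ret = um.true_divide(
```

View pics/w2.png

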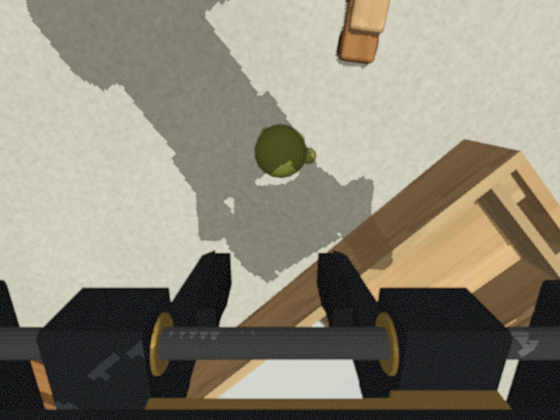

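The wrist view shows the turtle at (280,150) with its head to the right at (312,155). I'll turn to yaw 50 above it.

jog_arm:
  motion:
    - [[-0.6,0.07,0.018,0.05,0,0,0.08],[-0.6,0.07,0.018,0.08,0,0,0.16],[-0.6,0.07,0.018,0.08,0,0,0.24],[-0.6,0.07,0.018,0.08,0,0,0.3],[-0.6,0.07,0.018,0.08,0,0,0.35],[-0.6,0.07,0.018,0.08,0,0,0.4],[-0.6,0.07,0.018,0.08,0,0,0.45],[-0.6,0.07,0.018,0.08,0,0,0.493]]

```text
t: 5.35
tool_pos: [435.5, 74.6, 138.6]
orientation: [180.0, -0.0, 69.7]
force: [0.6, -0.2, 0.1]
finger_gap: 0.802
grip_force: 0.0
```

jog_arm:
  motion:
    - [[-0.6,0,0,0,0,0,0.1],[-0.6,0,0,0,0,0,0.1],[-0.6,0,0,0,0,0,0.1]]

```text
t: 5.65
tool_pos: [435.4, 74.6, 138.6]
orientation: [180.0, -0.0, 52.0]
force: [-0.9, -0.0, -0.0]
finger_gap: 0.803
grip_force: 0.0
```

Run:
```python
from h import *
gw=load('w2');Q=cloud(gw)
for z0,z1 in((12,25),(25,40)):
    m=(Q[...,2]>z0)&(Q[...,2]<z1)&(Q[...,0]>390)&(Q[...,0]<460)&(Q[...,1]>40)&(Q[...,1]<110)
    q=Q[m][:,:2]; print(m.sum(), np.round(np.c_[q.min(0),q.max(0),np.median(q,0)],1), cv2.minEnclosingCircle(q.astype(np.float32)))
print(r.read_state()['tool_pos'], r.read_state()['orientation'],rel([428,78.5,9],50))
```

```text
415 [[400.1 453.5 434.8]
 [ 52.8 102.1  91.7]] ((428.76202392578125, 80.30741882324219), 29.54994773864746)
1955 [[401.5 448.1 423.5]
 [ 54.2 101.   78.6]] ((426.87493896484375, 78.69662475585938), 26.11626625061035)
[435.38358119  74.58425009 138.56621555] [ 1.79978807e+02 -1.59256104e-02  5.19765828e+01] [-3.000e-03 -1.660e-02  2.591e-01  1.000e-04 -1.000e-04  1.100e-02]
```

jog_arm:
  motion:
    - [[-0.6,-0.003,-0.017,0.09,0,0,0.011],[-0.6,-0.003,-0.017,0.17,0,0,0.011],[-0.6,-0.003,-0.017,0.24,0,0,0.011],[-0.6,-0.003,-0.017,0.259,0,0,0.011],[-0.6,-0.003,-0.017,0.259,0,0,0.011],[1,-0.003,-0.017,0.259,0,0,0.011],[1,-0.003,-0.017,0.259,0,0,0.011],[1,-0.003,-0.017,0.259,0,0,0.011]]
  newtons: 15

```text
t: 6.45
tool_pos: [427.7, 78.9, 10.2]
orientation: [179.9, -0.1, 50.1]
force: [1.2, -0.1, 4.2]
finger_gap: 0.555
grip_force: 15.0
```

jog_arm:
  motion:
    - [[1,0,0,0,0,0,0],[1,0,0,0,0,0,0],[1,0,0,-0.08,0,0,0],[1,0,0,-0.16,0,0,0],[1,0,0,-0.24,0,0,0],[1,0,0,-0.24,0,0,0.05],[1,0,0,-0.24,0,0,0.1],[1,0,0,-0.24,0,0,0.15]]

```text
t: 7.25
tool_pos: [427.0, 79.0, 129.9]
orientation: [180.0, -0.1, 24.0]
force: [-0.3, -0.3, -0.7]
finger_gap: 0.558
grip_force: 15.0
```

Run:
```python
from h import *
s=r.read_state();print(s['finger_gap'],s['grip_force'])
R=Ro.from_euler('z',1.6,degrees=True); p=R.apply([0,120,0])+[630.6,14,0]
print(p,rel([*p[:2],130],1.6))
```

```text
0.5581850495029763 14.991855287225917
[627.24940335 133.9532138    0.        ] [ 4.107e-01  6.210e-02  3.000e-04  1.000e-04 -4.000e-04  1.242e-01]
```

jog_arm:
  motion:
    - [[1,0.08,0.012,0,0,0,0.04],[1,0.16,0.024,0,0,0,0.08],[1,0.24,0.036,0,0,0,0.124],[1,0.32,0.048,0,0,0,0.124],[1,0.4107,0.062,0,0,0,0.124],[1,0.4107,0.062,0,0,0,0.124],[1,0.4107,0.062,0,0,0,0.124],[1,0.4107,0.062,0,0,0,0.124]]

```text
t: 8.05
tool_pos: [626.0, 135.0, 129.3]
orientation: [180.0, 0.1, 2.0]
force: [-0.5, -0.2, -1.3]
finger_gap: 0.563
grip_force: 15.0
```

Run:
```python
from h import *
s=r.read_state();print(s['joint_pos'].round(1),rel([627.2,134,20],1.6))
```

```text
[ 1.6 35.9 68.3 -0.  75.9 89.6] [0.0026 0.0021 0.2186 0.     0.0003 0.0021]
```

jog_arm:
  motion:
    - [[1,0.001,0.002,0.08,0,0,0.002],[1,0.001,0.002,0.15,0,0,0.002],[1,0.001,0.002,0.2,0,0,0.002],[1,0.001,0.002,0.218,0,0,0.002],[1,0.001,0.002,0.218,0,0,0.002],[-0.35,0.001,0.002,0.218,0,0,0.002],[-0.35,0.001,0.002,0.218,0,0,0.002],[-0.35,0.001,0.002,0.218,0,0,0.002]]

```text
t: 8.85
tool_pos: [628.0, 134.2, 21.3]
orientation: [180.0, -0.1, 1.6]
force: [0.7, 0.0, -0.8]
finger_gap: 0.676
grip_force: 0.0
```

jog_arm:
  motion:
    - [[-0.35,0,0,-0.08,0,0,0],[-0.35,0,0,-0.18,0,0,0],[-0.35,0,0,-0.26,0,0,0],[-0.35,-0.1,0,-0.26,0,0,0],[-0.35,-0.2,0,-0.26,0,0,0],[-0.35,-0.3,0,-0.26,0,0,0],[-0.35,-0.4,0,-0.26,0,0,0],[-0.35,-0.4,0,-0.26,0,0,0]]

```text
t: 9.65
tool_pos: [421.0, 128.8, 150.0]
orientation: [-180.0, 0.3, 1.7]
force: [0.9, 0.2, -0.3]
finger_gap: 0.673
grip_force: 0.0
```

Run:
```python
from h import *
g=snap('top2','top');P=cloud(g); gw=snap('w3','wrist')
boxm(P,'car',180,225,220,265,12,45); 
Q=cloud(gw)
# car candidates by colour (orange-ish) near table
im=gw['image'].astype(int); 
m=(Q[...,2]>12)&(Q[...,2]<50)&(Q[...,0]<520)&(Q[...,0]>340)&(Q[...,1]>130)
q=Q[m]; 
if len(q): print(len(q),cv2.minAreaRect(q[:,:2].astype(np.float32)))
cv2.imwrite('pics/v3.png',np.hstack([cv2.imread('pics/w3.png')[::1],])); 
s=r.read_state();print(s['tool_pos'],s['orientation'])
```

```text
car 3 [422.2 191.4] [0.2 5.2] 3.3 med [422.2 191.6  20.9]
5564 ((386.4617919921875, 283.2922668457031), (208.24761962890625, 121.7916030883789), 73.32410430908203)
[427.70940459 128.59501842 151.13671119] [ 1.79998014e+02 -1.33199959e-01  1.62323277e+00]
```

View pics/top2.png

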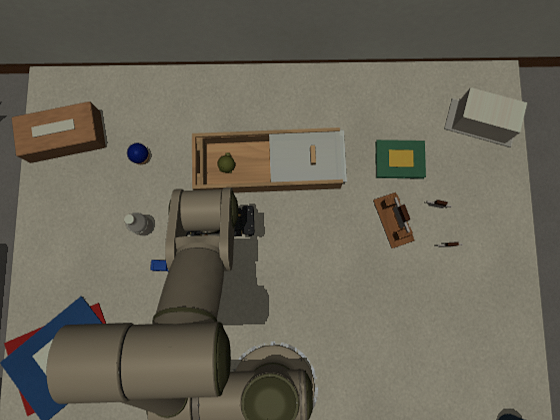

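The turtle is in the compartment at (227,162) and the door is open, but the arm hides the car. I'll find it in the wrist image by colour.

Run:
```python
from h import *
gw=load('w3');Q=cloud(gw);h=cv2.cvtColor(gw['image'],cv2.COLOR_RGB2HSV)
m=(Q[...,2]>10)&(Q[...,2]<50)&(h[...,0]<22)&(h[...,1]>90)&(Q[...,0]<520)&(Q[...,0]>300)&(Q[...,1]>120)
n,l,st,c=cv2.connectedComponentsWithStats(m.astype(np.uint8))
for i in range(1,n):
    if st[i,4]>150:
        q=Q[l==i]; print(st[i],cv2.minAreaRect(q[:,:2].astype(np.float32)),np.percentile(q[:,2],[2,98]), np.unique(q[:,0].round()).size)
```

```text
[ 155  195   73   66 2400] ((389.3796691894531, 204.65846252441406), (31.653148651123047, 68.80375671386719), 40.27098083496094) [16.78828177 38.89979256] 66
```

Run:
```python
from h import *
s=r.read_state();print(s['tool_pos']); print(rel([390,205.2,120],-49.6),s['joint_pos'].round(1))
```

```text
[427.70940459 128.59501842 151.13671119]
[-0.0712 -0.1553  0.0621 -0.0003 -0.0007  0.2846] [ 1.5 17.  98.2 -0.  64.7 89.9]
```

jog_arm:
  motion:
    - [[-0.2,-0.0712,-0.1553,0.062,0,0,0.045],[-0.2,-0.0712,-0.1553,0.062,0,0,0.09],[-0.2,-0.0712,-0.1553,0.062,0,0,0.135],[-0.2,-0.0712,-0.1553,0.062,0,0,0.18],[-0.2,-0.0712,-0.1553,0.062,0,0,0.225],[-0.2,-0.0712,-0.1553,0.062,0,0,0.27],[-0.2,-0.0712,-0.1553,0.062,0,0,0.2846],[-0.2,-0.0712,-0.1553,0.062,0,0,0.2846]]

```text
t: 10.55
tool_pos: [391.7, 205.5, 119.3]
orientation: [-179.9, -0.0, -49.6]
force: [0.2, -0.3, 0.4]
finger_gap: 0.599
grip_force: 0.0
```

Run:
```python
from h import *
s=r.read_state();print(s['tool_pos'],s['joint_pos'].round(1)); print(rel([390,205.2,10],-49.6))
gw=snap('w4','wrist');Q=cloud(gw);h=cv2.cvtColor(gw['image'],cv2.COLOR_RGB2HSV)
m=(Q[...,2]>10)&(Q[...,2]<50)&(h[...,0]<22)&(h[...,1]>90)&(Q[...,0]<520)&(Q[...,0]>300)&(Q[...,1]>120)
n,l,st,c=cv2.connectedComponentsWithStats(m.astype(np.uint8))
for i in range(1,n):
    if st[i,4]>150:
        q=Q[l==i]; print(st[i],cv2.minAreaRect(q[:,:2].astype(np.float32)))
```

```text
[391.68593903 205.45075844 119.32914379] [ 12.3  19.2 101.5  -0.   59.2 151.9]
[-2.000e-03  3.200e-03  2.187e-01 -5.000e-04 -3.000e-04 -2.000e-04]
[ 258  164   39   84 3060] ((388.66168212890625, 204.34600830078125), (30.16366195678711, 69.24510192871094), 40.58988571166992)
```

jog_arm:
  motion:
    - [[-0.2,-0.002,0.003,0.08,0,0,0],[-0.2,-0.002,0.003,0.15,0,0,0],[-0.2,-0.002,0.003,0.218,0,0,0],[-0.2,-0.002,0.003,0.218,0,0,0],[1,-0.002,0.003,0.218,0,0,0],[1,-0.002,0.003,0.218,0,0,0],[1,-0.002,0.003,0.218,0,0,0],[1,-0.002,0.003,0.218,0,0,0]]

```text
t: 11.4
tool_pos: [388.9, 205.2, 11.5]
orientation: [-179.8, -0.1, -49.6]
force: [-0.4, -1.0, 8.8]
finger_gap: 0.344
grip_force: 15.0
```

jog_arm:
  motion:
    - [[1,0,0,0,0,0,0],[1,0,0,-0.08,0,0,0],[1,0,0,-0.16,0,0,-0.04],[1,0,0,-0.24,0,0,-0.08],[1,0,0,-0.24,0,0,-0.12],[1,0,0,-0.24,0,0,-0.17],[1,0,0,-0.24,0,0,-0.21],[1,0,0,-0.24,0,0,-0.26]]

```text
t: 12.2
tool_pos: [387.9, 204.9, 130.9]
orientation: [-180.0, -0.1, -2.9]
force: [-0.5, -0.6, -1.8]
finger_gap: 0.336
grip_force: 15.0
```

Run:
```python
from h import *
s=r.read_state();print(s['finger_gap'],s['grip_force'])
R=Ro.from_euler('z',1.6,degrees=True); p=R.apply([0,42,0])+[630.6,14,0]
print(p,rel([*p[:2],130],1.6))
```

```text
0.33642521035134887 14.99342679977417
[629.42729117  55.98362483   0.        ] [ 4.974e-01  2.733e-01  2.200e-03 -1.000e-04 -4.000e-04 -2.490e-02]
```

jog_arm:
  motion:
    - [[1,0.08,0.045,0,0,0,-0.025],[1,0.16,0.09,0,0,0,-0.025],[1,0.24,0.135,0,0,0,-0.025],[1,0.32,0.18,0,0,0,-0.025],[1,0.4,0.22,0,0,0,-0.025],[1,0.46,0.25,0,0,0,-0.025],[1,0.4974,0.273,0,0,0,-0.025],[1,0.4974,0.273,0,0,0,-0.025]]

```text
t: 13.0
tool_pos: [630.2, 53.0, 130.2]
orientation: [180.0, -0.1, 1.2]
force: [-0.1, 0.8, -1.4]
finger_gap: 0.341
grip_force: 15.0
```

Run:
```python
from h import *
print(rel([629.4,56,21],1.6))
g=snap('w5','wrist')
```

```text
[-1.600e-03 -6.200e-03  2.183e-01  1.000e-04 -4.000e-04 -2.400e-03]
```

View pics/w5.png

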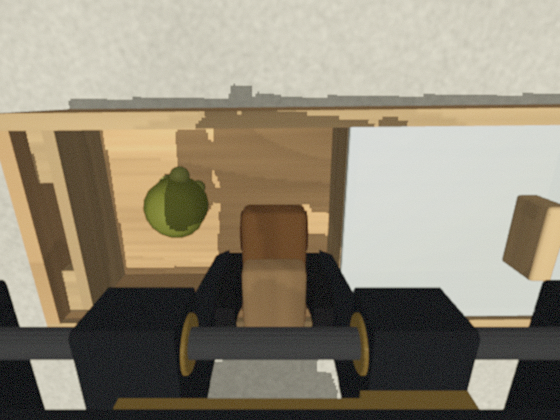

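The car is held at (275,260), clear of the turtle at (176,205) and the door edge at u≈345. I'll lower it.

jog_arm:
  motion:
    - [[1,-0.001,-0.005,0.08,0,0,0],[1,-0.001,-0.005,0.15,0,0,0],[1,-0.001,-0.005,0.2,0,0,0],[1,-0.001,-0.005,0.218,0,0,0],[1,-0.001,-0.005,0.218,0,0,0],[0,-0.001,-0.005,0.218,0,0,0],[0,-0.001,-0.005,0.218,0,0,0],[0,-0.001,-0.005,0.218,0,0,0]]

```text
t: 13.85
tool_pos: [628.6, 57.2, 22.3]
orientation: [180.0, -0.1, 1.3]
force: [0.1, 0.4, -1.0]
finger_gap: 0.498
grip_force: 0.0
```

jog_arm:
  motion:
    - [[0,0,0,-0.08,0,0,0],[0,0,0,-0.18,0,0,0],[0,0,0,-0.3,0,0,0],[0,-0.05,0.1,-0.34,0,0,0],[0,-0.1,0.2,-0.34,0,0,0],[0,-0.15,0.3,-0.34,0,0,0],[0,-0.2,0.4,-0.34,0,0,0],[0,-0.25,0.5,-0.34,0,0,0]]

```text
t: 14.65
tool_pos: [522.9, -164.8, 191.9]
orientation: [180.0, -0.1, 1.3]
force: [0.9, -0.5, 0.3]
finger_gap: 0.5
grip_force: 0.0
```

Run:
```python
from h import *
g=snap('top3','top');P=cloud(g)
boxm(P,'gh',370,188,420,252,105,140);boxm(P,'posts',370,188,416,252,60,75);boxm(P,'drawer',185,120,350,197,74,85)
boxm(P,'compart',206,138,265,184,14,55)
s=r.read_state();print(s['tool_pos'],s['joint_pos'].round(1)); print([rel([464.3,-352.9,200],y) for y in (18.6,108.6)])
```

```text
gh 108 [ 463.9 -352.8] [43.3 15. ] 17.7 med [ 463.3 -352.2  120.3]
posts 218 [ 462.1 -345.2] [116.4  40.5] 18.8 med [ 458.1 -346.2   69.8]
drawer 1355 [630.4  15.2] [163.1 416.2] 1.5 med [653.5  26.7  77.5]
compart 818 [636.9 107.9] [126.4 172.3] 1.5 med [635.4 112.5  35. ]
[ 520.66254097 -170.85283034  191.78887622] [-30.5  23.8  79.3  -0.2  76.8  58.6]
[array([-1.191e-01,  3.621e-01, -1.530e-02,  1.000e-03,  2.000e-04,
       -9.780e-02]), array([-0.1191,  0.3621, -0.0153,  0.0009, -0.0006,  0.4022])]
```

View pics/top3.png

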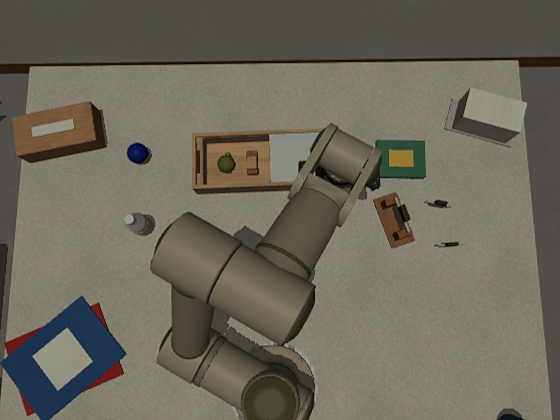

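Both toys are inside: the turtle at (227,162) and the car at (252,162). Now the gauge in the stand.

jog_arm:
  motion:
    - [[0,-0.02,0.07,0,0,0,-0.04],[0,-0.05,0.16,0,0,0,-0.08],[0,-0.08,0.25,0,0,0,-0.098],[0,-0.1,0.33,0,0,0,-0.098],[0,-0.119,0.362,0,0,0,-0.098],[0,-0.119,0.362,0,0,0,-0.098],[0,-0.119,0.362,0,0,0,-0.098]]

```text
t: 15.4
tool_pos: [468.6, -345.2, 191.3]
orientation: [180.0, -0.0, 18.9]
force: [-0.5, 0.1, -0.2]
finger_gap: 0.499
grip_force: 0.0
```

Run:
```python
from h import *
g=snap('w6','wrist');Q=cloud(g)
def b(n,z0,z1):
    m=(Q[...,2]>z0)&(Q[...,2]<z1)&(abs(Q[...,0]-464)<80)&(abs(Q[...,1]+350)<80)
    q=Q[m]; k=cv2.minAreaRect(q[:,:2].astype(np.float32)); print(n,len(q),k,np.percentile(q[:,2],[2,50,98]))
b('handletop',117,125);b('handle',90,125);b('posts',66,73)
print(rel([464.1,-352.8,92],18.4),r.read_state()['tool_pos'])
```

```text
handletop 1043 ((461.94091796875, -354.8501281738281), (43.97397232055664, 13.479368209838867), 18.881261825561523) [118.97603418 120.83005742 122.2660797 ]
handle 1233 ((461.9595947265625, -354.8789367675781), (43.99244689941406, 13.549466133117676), 18.873065948486328) [ 93.70968591 120.6812356  122.22453695]
posts 1652 ((459.2058410644531, -347.4958801269531), (115.92710876464844, 39.96061325073242), 18.61969757080078) [68.01235956 69.92287295 71.34653108]
[-1.430e-02  1.220e-02  1.988e-01  0.000e+00 -1.000e-04  3.100e-03] [ 468.87110234 -344.71279707  191.39364741]
```

View pics/w6.png

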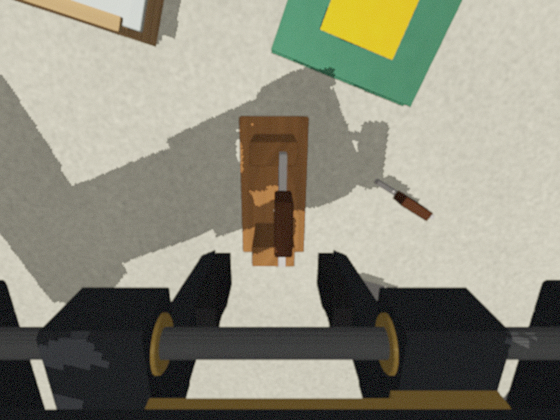

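The wrist view shows the gauge handle at (284,223) on its posts, 8 px right of the finger centre. I'll grip it.

jog_arm:
  motion:
    - [[0,-0.017,0.0134,0.06,0,0,0],[0,-0.017,0.0134,0.12,0,0,0],[0,-0.017,0.0134,0.17,0,0,0],[0,-0.017,0.0134,0.199,0,0,0],[0,-0.017,0.0134,0.199,0,0,0],[1,-0.017,0.0134,0.199,0,0,0],[1,-0.017,0.0134,0.199,0,0,0],[1,-0.017,0.0134,0.199,0,0,0]]
  newtons: 30

```text
t: 16.25
tool_pos: [463.1, -354.7, 92.6]
orientation: [179.9, -0.0, 18.9]
force: [0.5, -0.2, -0.1]
finger_gap: 0.252
grip_force: 0.0
```

jog_arm:
  motion:
    - [[1,0,0,0,0,0,0],[1,0,0,0,0,0,0],[1,0,0,0,0,0,0]]

```text
t: 16.55
tool_pos: [462.9, -354.7, 92.2]
orientation: [180.0, -0.0, 18.9]
force: [-0.3, 1.4, 5.7]
finger_gap: 0.152
grip_force: 30.0
```

Run:
```python
from h import *
s=r.read_state(); print({k:np.round(v,2) for k,v in s.items()})
```

```text
{'t': np.float64(16.55), 'joint_pos': array([-4.909e+01,  3.309e+01,  8.112e+01,  1.000e-02,  6.573e+01,
        2.198e+01]), 'joint_velocities': array([ 0.05,  0.04,  0.06, -0.08,  0.04,  0.01]), 'joint_efforts': array([-6.200e-01, -4.667e+01, -1.764e+01, -1.500e-01, -4.000e-01,
       -3.000e-02]), 'tool_pos': array([ 462.89, -354.74,   92.2 ]), 'orientation': array([ 1.7995e+02, -3.0000e-02,  1.8920e+01]), 'force': array([-0.31,  1.36,  5.71]), 'torque': array([ 0.23,  0.19, -0.02]), 'grip_force': np.float64(29.98), 'finger_gap': np.float64(0.15)}
```

jog_arm:
  motion:
    - [[1,0,0,-0.02,0,0,0],[1,0,0,-0.06,0,0,0],[1,0,0,-0.14,0,0,0],[1,0,0,-0.2,0,0,0],[1,0.08,-0.11,-0.2,0,0,0.03],[1,0.14,-0.2,-0.2,0,0,0.06],[1,0.2,-0.3,-0.2,0,0,0.0967],[1,0.26,-0.38,-0.2,0,0,0.0967]]

```text
t: 17.35
tool_pos: [515.5, -160.1, 191.9]
orientation: [180.0, 0.0, 1.3]
force: [1.1, -0.3, -1.4]
finger_gap: 0.152
grip_force: 30.0
```

Run:
```python
from h import *
s=r.read_state(); print(s['finger_gap'],s['tool_pos']); print(rel([625.3,209,180],1.5))
```

```text
0.15237260663687321 [ 515.51566528 -160.05403666  191.91297002]
[ 2.362e-01 -7.330e-01  2.380e-02  0.000e+00  1.000e-04 -1.100e-03]
```

jog_arm:
  motion:
    - [[1,0.03,-0.08,0,0,0,-0.001],[1,0.06,-0.18,0,0,0,-0.001],[1,0.09,-0.28,0,0,0,-0.001],[1,0.12,-0.38,0,0,0,-0.001],[1,0.15,-0.48,0,0,0,-0.001],[1,0.18,-0.58,0,0,0,-0.001],[1,0.21,-0.67,0,0,0,-0.001],[1,0.236,-0.733,0,0,0,-0.001]]

```text
t: 18.15
tool_pos: [623.8, 210.2, 191.8]
orientation: [180.0, 0.0, 1.8]
force: [0.6, -0.5, -1.4]
finger_gap: 0.153
grip_force: 30.0
```

jog_arm:
  motion:
    - [[1,0,0,0.02,0,0,0],[1,0,0,0.04,0,0,0],[1,0,0,0.04,0,0,0],[1,0,0,0.04,0,0,0]]

```text
t: 18.55
tool_pos: [623.8, 206.3, 171.6]
orientation: [180.0, 0.0, 1.6]
force: [0.5, -0.9, -0.4]
finger_gap: 0.151
grip_force: 30.0
```

Run:
```python
from h import *
s=r.read_state(); print(s['finger_gap'],s['tool_pos'],s['orientation'],s['joint_pos'].round(1)); g=snap('w7','wrist');Q=cloud(g)
R=Ro.from_euler('z',1.5,degrees=True).as_matrix()
D=(Q-[630.5,15,0])@R
# profile along drawer y near end for several x strips
for x0,x1 in ((40,68),):
    m=(D[...,0]>x0)&(D[...,0]<x1)&(D[...,1]>165)&(D[...,1]<215)&(D[...,2]<85)
    q=D[m]; 
    for y in np.arange(165,215,1.0):
        k=q[(q[:,1]>=y)&(q[:,1]<y+1)]; print(int(y),len(k),np.round(np.percentile(k[:,2],[10,50,90]),0) if len(k) else '',end='; ')
```

```text
0.1513106291467796 [623.84054631 206.29243622 171.60096648] [1.79985164e+02 4.19895579e-02 1.59985541e+00] [ 8.  35.4 61.7 -0.  82.9 96.4]
165 30 [ 6.  8. 78.]; 166 26 [ 7.  8. 43.]; 167 27 [ 7.  8. 78.]; 168 29 [ 7.  8. 78.]; 169 28 [ 8.  8. 77.]; 170 35 [ 7.  8. 77.]; 171 28 [ 7.  8. 30.]; 172 28 [ 7.  8. 77.]; 173 34 [ 7.  8. 78.]; 174 30 [ 7.  8. 77.]; 175 33 [ 8.  8. 78.]; 176 31 [ 7.  8. 78.]; 177 3 [78. 78. 79.]; 178 7 [78. 78. 79.]; 179 7 [63. 77. 78.]; 180 55 [63. 64. 77.]; 181 49 [63. 64. 65.]; 182 34 [63. 64. 65.]; 183 47 [63. 64. 78.]; 184 60 [63. 64. 66.]; 185 35 [63. 64. 66.]; 186 39 [63. 64. 78.]; 187 67 [63. 64. 65.]; 188 40 [63. 65. 78.]; 189 35 [63. 64. 73.]; 190 36 [63. 64. 71.]; 191 71 [63. 64. 66.]; 192 35 [63. 64. 65.]; 193 40 [63. 64. 78.]; 194 68 [63. 64. 65.]; 195 35 [63. 64. 65.]; 196 39 [63. 64. 78.]; 197 54 [63. 64. 68.]; 198 57 [64. 78. 79.]; 199 73 [77. 78. 79.]; 200 39 [77. 78. 79.]; 201 53 [77. 78. 79.]; 202 62 [77. 78. 79.]; 203 41 [77. 78. 79.]; 204 61 [77. 78. 79.]; 205 57 [77. 78. 79.]; 206 46 [77. 78. 79.]; 207 57 [77. 78. 79.]; 208 1 [77. 77. 77.]; 209 0 ; 210 0 ; 211 0 ; 212 0 ; 213 11 [-1.  0.  1.]; 214 33 [-1. -0.  1.];
```

View pics/w7.png

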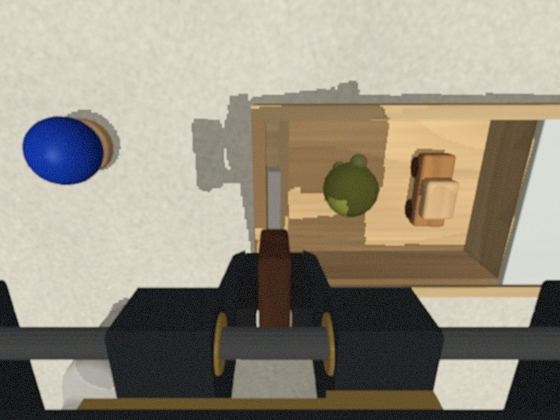

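Run:
```python
from h import *
g=load('w7');Q=cloud(g)
def fit(n,m):
    q=Q[m]; k=cv2.minAreaRect(q[:,:2].astype(np.float32)); print(n,len(q),np.round(k[0],1),np.round(k[1],1),round(k[2],2)); return q
R=Ro.from_euler('z',1.5,degrees=True).as_matrix(); D=(Q-[630.5,15,0])@R
q=fit('shoulder',(Q[...,2]>140)&(Q[...,2]<168)&(abs(D[...,1]-193)<8)&(D[...,0]>15)&(D[...,0]<70)); print(np.percentile(q[:,2],[2,50,98]))
# end-wall inner edge line: for each column of x, smallest y_d with z>75
xs=[];ys=[]
for x in range(-70,69,4):
    k=D[(abs(D[...,0]-x)<2)&(D[...,1]>185)&(D[...,1]<212)&(D[...,2]>74)&(D[...,2]<82)]
    if len(k)>20: xs.append(x);ys.append(np.percentile(k[:,1],3))
print(np.round(np.polyfit(xs,ys,1),4),xs[0],xs[-1],np.round(ys,1))
# +x side wall inner face, far side
k=D[(D[...,1]>20)&(D[...,1]<170)&(D[...,2]>75)&(D[...,2]<82)&(D[...,0]>50)]; print('lip x',np.percentile(k[:,0],[1,50,99]),len(k))
# slot opening x end: low z within slot
k=D[(abs(D[...,1]-193)<3)&(D[...,2]>60)&(D[...,2]<68)]; print('ledge x',np.percentile(k[:,0],[0.5,2,50,99]))
print(rel([625.4,208.1,100],1.5))
```

```text
shoulder 746 [657.5 207.8] [30.1 10.4] 8.33
[153.4153585  163.26331561 164.58486737]
[-6.220000e-02  1.995384e+02] -34 66 [204.1 204.  203.1 202.3 198.2 198.2 198.1 198.1 198.1 198.  198.  198.
 198.  197.9 197.9 197.9 198.6 198.6 198.5 198.5 198.5 198.4 198.4 198.4
 198.3 186.1]
lip x [65.96345241 70.96338416 75.76018066] 3005
ledge x [30.15265192 30.50766672 47.58807497 64.24309079]
[ 2.700e-03 -3.400e-03  1.441e-01  0.000e+00 -1.000e-04  5.000e-04]
```

Run:
```python
from h import *
g=load('w7');Q=cloud(g)
R=Ro.from_euler('z',1.5,degrees=True).as_matrix(); D=(Q-[630.5,15,0])@R
m=(Q[...,2]>161)&(Q[...,2]<167)&(abs(D[...,1]-193)<9)&(D[...,0]>15)&(D[...,0]<70)
q=D[m];k=cv2.minAreaRect(q[:,:2].astype(np.float32));print(k,len(q))
for x in range(18,50,4):
    c=q[abs(q[:,0]-x)<2]; print(x,len(c),np.round(np.percentile(c[:,1],[2,50,98]),1) if len(c) else '')
print('end',np.percentile(q[:,0],[99,100]))
k=D[(abs(D[...,1]-193)<2.5)&(D[...,2]<68)&(D[...,0]>-60)]
for x in range(-60,70,6):
    c=k[abs(k[:,0]-x)<3]
    if len(c): print(x,len(c),np.round(np.median(c[:,2])),end='; ')
```

```text
((31.969940185546875, 191.3777618408203), (5.699580192565918, 30.161678314208984), 89.81255340576172) 687
18 64 [188.6 191.2 194.3]
22 85 [188.6 191.7 194.3]
26 89 [188.6 191.7 194.2]
30 90 [188.6 191.2 194.2]
34 91 [188.7 191.7 194.2]
38 94 [188.7 191.2 194.2]
42 93 [188.7 191.7 194.2]
46 81 [188.7 191.2 194.2]
end [46.93577575 47.05351564]
18 5 9.0; 30 24 64.0; 36 44 64.0; 42 46 64.0; 48 48 64.0; 54 48 64.0; 60 48 64.0; 66 12 64.0;
```

jog_arm:
  motion:
    - [[1,-0.0016,-0.0036,0.03,0,0,0],[1,-0.0016,-0.0036,0.06,0,0,0],[1,-0.0016,-0.0036,0.069,0,0,0],[1,-0.0016,-0.0036,0.069,0,0,0],[1,-0.0016,-0.0036,0.069,0,0,0]]

```text
t: 19.1
tool_pos: [623.5, 209.1, 138.1]
orientation: [-180.0, -0.1, 1.7]
force: [0.3, 0.9, -1.4]
finger_gap: 0.156
grip_force: 30.0
```

```bash
cat >> h.py <<'E'
def fitslot(n):
    g=snap(n,'wrist');Q=cloud(g); s=r.read_state(); t=s['tool_pos']; print('tcp',t.round(2),s['orientation'].round(2),'F',s['force'].round(1))
    R=Ro.from_euler('z',1.5,degrees=True).as_matrix(); D=(Q-[630.5,15,0])@R
    zt=t[2]-67.2+59
    m=(abs(Q[...,2]-zt)<3)&(abs(D[...,1]-193)<9)&(D[...,0]>12)&(D[...,0]<70); q=D[m]
    print('gauge',cv2.minAreaRect(q[:,:2].astype(np.float32)),'end',np.percentile(q[:,0],99),np.percentile(q[:,1],[2,98]))
    for x in (35,45,55):
        k=D[(abs(D[...,0]-x)<5)&(D[...,1]>185)&(D[...,1]<212)]; w=k[(k[:,2]>75)&(k[:,2]<82)]; print(x,'wall',np.percentile(w[:,1],2) if len(w) else '')
    k=D[(abs(D[...,1]-193)<3)&(abs(D[...,2]-64)<3)]; print('ledge',np.percentile(k[:,0],1) if len(k) else '')
E
python3 -c "
from h import *
fitslot('w8')"
```

```text
tcp [623.54 209.23 138.14] [-1.7999e+02 -1.0000e-01  1.6800e+00] F [ 0.   0.1 -1.4]
gauge ((31.75792121887207, 194.26223754882812), (30.331436157226562, 5.728052616119385), 0.032410215586423874) end 46.67865249883288 [191.4600982  197.08471435]
35 wall 198.54430598577198
45 wall 198.50055881237327
55 wall 198.46216038605147
ledge 36.17236298004977
```

View pics/w8.png

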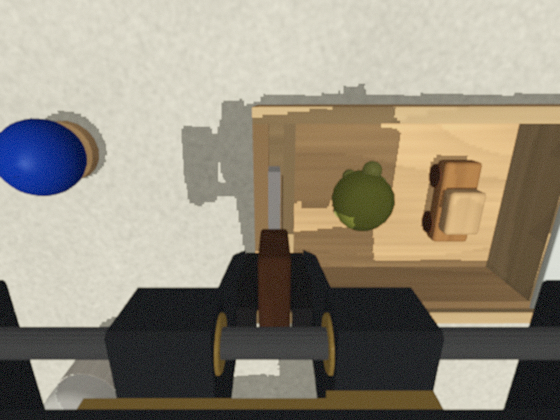

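The view shows the shoulder strip over the slot at (274,195), with the end wall to its left. The gauge needs to move −0.8 mm in y. I'll insert it gently.

jog_arm:
  motion:
    - [[1,0,0.0016,0,0,0,0],[1,0,0.0016,0.01,0,0,0],[1,0,0.0016,0.018,0,0,0],[1,0,0.0016,0.026,0,0,0],[1,0,0.0016,0.026,0,0,0]]

```text
t: 19.65
tool_pos: [622.8, 208.6, 123.1]
orientation: [180.0, 0.1, 1.7]
force: [-0.6, -0.2, -1.4]
finger_gap: 0.157
grip_force: 30.0
```

```bash
python3 -c "
from h import *
fitslot('w9')"
```

```text
tcp [622.98 208.58 123.55] [1.8e+02 5.0e-02 1.7e+00] F [-0.4  0.2 -1.4]
gauge ((30.94455337524414, 193.7571563720703), (30.269540786743164, 5.6983466148376465), 0.11361072957515717) end 45.859262968636095 [190.93821203 196.56582465]
35 wall 198.32397381241188
45 wall 198.28328529097763
55 wall 198.2358407481064
ledge 38.28327221139238
```

jog_arm:
  motion:
    - [[1,0,0.0006,0.015,0,0,0],[1,0,0.0006,0.03,0,0,0],[1,0,0.0006,0.045,0,0,0],[1,0,0.0006,0.06,0,0,0],[1,0,0.0006,0.066,0,0,0],[1,0,0.0006,0.07,0,0,0],[1,0,0.0006,0.07,0,0,0]]

```text
t: 20.4
tool_pos: [623.1, 208.3, 88.9]
orientation: [180.0, 0.0, 1.7]
force: [0.0, 0.4, -1.4]
finger_gap: 0.157
grip_force: 30.0
```

jog_arm:
  motion:
    - [[1,0,0,0.002,0,0,0],[1,0,0,0.004,0,0,0],[1,0,0,0.006,0,0,0],[1,0,0,0.007,0,0,0],[1,0,0,0.007,0,0,0]]

```text
t: 20.9
tool_pos: [623.2, 208.3, 86.2]
orientation: [-180.0, -0.0, 1.7]
force: [-2.5, -0.6, 5.4]
finger_gap: 0.155
grip_force: 30.0
```

jog_arm:
  motion:
    - [[1,0,-0.002,0.001,0,0,0],[1,0,-0.003,0,0,0,0],[1,0,-0.003,0,0,0,0],[0.3,0,-0.003,0,0,0,0],[0.3,0,-0.003,0,0,0,0],[0.3,0,-0.003,-0.02,0,0,0],[0.3,0,-0.003,-0.08,0,0,0],[0.3,0,-0.003,-0.14,0,0,0]]

```text
t: 21.7
tool_pos: [622.9, 209.9, 156.5]
orientation: [-180.0, 0.1, 1.7]
force: [1.0, -0.1, 0.5]
finger_gap: 0.351
grip_force: 0.0
```

jog_arm:
  motion:
    - [[0.1,0,0.1,0,0,0,0],[0.1,0,0.2,0,0,0,0],[0.1,0,0.3,0,0,0,0],[0.1,0,0.4,0,0,0,0],[0.1,0,0.5,0,0,0,0],[0.1,0,0.6,0,0,0,0],[0.1,0,0.65,0,0,0,0],[0.1,0,0.65,0,0,0,0]]

```text
t: 22.5
tool_pos: [632.7, -118.5, 155.8]
orientation: [180.0, -0.0, 1.4]
force: [-0.8, 0.0, 0.0]
finger_gap: 0.451
grip_force: 0.0
```

Run:
```python
from h import *
print(r.read_state()['tool_pos'],rel([632,-115.1,80],1.6))
g=snap('top4','top');P=cloud(g);boxm(P,'gaugeh',185,140,215,182,95,140);boxm(P,'comp',206,138,265,184,14,55)
crop('top4',180,120,350,200,4.5,'c4')
```

```text
[ 632.66789773 -118.52747053  155.81528583] [-0.0012 -0.007   0.1516  0.0002 -0.0002 -0.0009]
gaugeh 101 [625.3 209.4] [45.7 13. ] 0.1 med [623.5 209.  114.4]
comp 814 [637.  108.2] [127.3 172.2] 1.1 med [636.1 114.6  35.3]
```

View pics/c4.png

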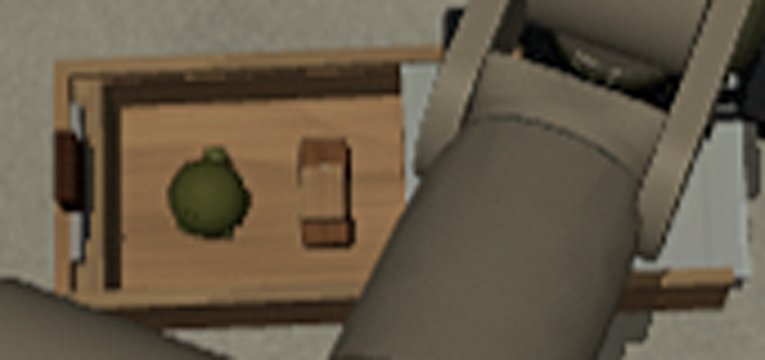

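The gauge stands upright in the slot at crop (70,170), with its top at z≈114, and both toys lie below the door level. Now I'll grip the door handle.

jog_arm:
  motion:
    - [[0.1,-0.001,-0.007,0.06,0,0,-0.001],[0.1,-0.001,-0.007,0.12,0,0,-0.001],[0.1,-0.001,-0.007,0.15,0,0,-0.001],[0.1,-0.001,-0.007,0.15,0,0,-0.001],[1,-0.001,-0.007,0.15,0,0,-0.001],[1,-0.001,-0.007,0.15,0,0,-0.001],[1,-0.001,-0.007,0.15,0,0,-0.001],[1,-0.001,-0.007,0.15,0,0,-0.001]]
  newtons: 20

```text
t: 23.35
tool_pos: [632.7, -111.9, 81.8]
orientation: [179.9, -0.1, 1.9]
force: [-0.5, -1.5, 4.6]
finger_gap: 0.159
grip_force: 20.0
```

jog_arm:
  motion:
    - [[1,0,0,0,0,0,0],[1,0,-0.06,0,0,0,0],[1,0,-0.12,0,0,0,0],[1,0,-0.18,0,0,0,0],[1,0,-0.24,0,0,0,0],[1,0,-0.3,0,0,0,0],[1,0,-0.36,0,0,0,0],[1,0,-0.36,0,0,0,0]]

```text
t: 24.15
tool_pos: [627.1, 71.6, 81.8]
orientation: [-179.9, -0.2, 2.1]
force: [2.3, 0.9, 4.7]
finger_gap: 0.153
grip_force: 20.0
```

jog_arm:
  motion:
    - [[1,0,-0.006,0,0,0,0],[1,0,-0.012,0,0,0,0],[1,0,-0.018,0,0,0,0],[1,0,-0.02,0,0,0,0],[1,0,-0.02,0,0,0,0]]

```text
t: 24.65
tool_pos: [626.9, 77.9, 81.8]
orientation: [180.0, -0.2, 1.9]
force: [2.1, 0.6, 6.4]
finger_gap: 0.157
grip_force: 20.0
```

jog_arm:
  motion:
    - [[1,0,-0.002,0,0,0,0],[1,0,-0.004,0,0,0,0],[1,0,-0.004,0,0,0,0]]

```text
t: 24.95
tool_pos: [626.9, 79.7, 81.8]
orientation: [180.0, -0.2, 1.9]
force: [2.1, -1.7, 6.2]
finger_gap: 0.156
grip_force: 20.0
```

jog_arm:
  motion:
    - [[1,0,-0.002,0,0,0,0],[1,0,-0.004,0,0,0,0],[1,0,-0.004,0,0,0,0]]

```text
t: 25.25
tool_pos: [626.8, 81.7, 81.8]
orientation: [180.0, -0.2, 1.8]
force: [1.7, -0.6, 6.3]
finger_gap: 0.155
grip_force: 20.0
```

jog_arm:
  motion:
    - [[1,0,-0.002,0,0,0,0],[1,0,-0.004,0,0,0,0],[1,0,-0.006,0,0,0,0],[1,0,-0.006,0,0,0,0]]

```text
t: 25.65
tool_pos: [626.7, 84.7, 81.8]
orientation: [180.0, -0.2, 1.8]
force: [2.1, -0.8, 5.7]
finger_gap: 0.158
grip_force: 20.0
```

jog_arm:
  motion:
    - [[1,0,-0.002,0,0,0,0],[1,0,-0.003,0,0,0,0],[1,0,-0.003,0,0,0,0]]

```text
t: 25.95
tool_pos: [626.7, 86.1, 81.8]
orientation: [180.0, -0.2, 1.8]
force: [2.6, -0.7, 5.6]
finger_gap: 0.158
grip_force: 20.0
```

jog_arm:
  motion:
    - [[1,0,-0.001,0,0,0,0],[1,0,-0.002,0,0,0,0],[1,0,-0.002,0,0,0,0]]

```text
t: 26.25
tool_pos: [626.7, 86.8, 81.8]
orientation: [179.9, -0.2, 1.8]
force: [2.2, -3.3, 6.1]
finger_gap: 0.157
grip_force: 20.0
```

jog_arm:
  motion:
    - [[1,0,-0.001,0,0,0,0],[1,0,-0.002,0,0,0,0],[1,0,-0.002,0,0,0,0]]

```text
t: 26.55
tool_pos: [626.7, 86.8, 81.8]
orientation: [179.8, -0.2, 1.8]
force: [2.5, -8.0, 6.1]
finger_gap: 0.159
grip_force: 20.0
```

jog_arm:
  motion:
    - [[1,0,-0.001,0,0,0,0],[1,0,-0.001,0,0,0,0]]

```text
t: 26.75
tool_pos: [626.7, 86.8, 81.8]
orientation: [179.8, -0.2, 1.8]
force: [1.6, -10.2, 4.7]
finger_gap: 0.158
grip_force: 20.0
```

jog_arm:
  motion:
    - [[1,0,0.001,0,0,0,0],[1,0,0.003,0,0,0,0],[1,0,0.0038,0,0,0,0],[1,0,0.0038,0,0,0,0]]

```text
t: 27.15
tool_pos: [626.7, 86.8, 81.8]
orientation: [180.0, -0.2, 1.8]
force: [1.8, -0.8, 6.4]
finger_gap: 0.158
grip_force: 20.0
```

jog_arm:
  motion:
    - [[0.3,0,0,0,0,0,0],[0.3,0,0,0,0,0,0],[0.3,0,0,-0.02,0,0,0],[0.3,0,0,-0.08,0,0,0],[0.3,0,0,-0.16,0,0,0],[0.3,0,-0.08,-0.2,0,0,0],[0.3,0,-0.16,-0.2,0,0,0],[0.3,0,-0.2,-0.2,0,0,0]]

```text
t: 27.95
tool_pos: [621.9, 190.0, 182.0]
orientation: [-180.0, -0.1, 2.0]
force: [0.0, 0.2, 0.2]
finger_gap: 0.349
grip_force: 0.0
```

Run:
```python
from h import *
g=snap('w10','wrist');Q=cloud(g);s=r.read_state();print(s['tool_pos'])
R=Ro.from_euler('z',1.5,degrees=True).as_matrix(); D=(Q-[630.5,15,0])@R
m=(Q[...,2]>108)&(Q[...,2]<120)&(D[...,1]>170)&(D[...,1]<215)&(abs(D[...,0])<50);q=D[m];print('handle D',cv2.minAreaRect(q[:,:2].astype(np.float32)))
q=Q[m];print('W',cv2.minAreaRect(q[:,:2].astype(np.float32)))
m=(Q[...,2]>75)&(Q[...,2]<82)&(D[...,1]>186)&(D[...,1]<215)&(abs(D[...,0]-58)<7);q=D[m];print('wall/should',np.percentile(q[:,1],[1,50,99]),len(q))
for x in (60,):
  m=(abs(D[...,2]-71)<2)&(D[...,1]>100)&(D[...,1]<198)&(abs(D[...,0]-x)<3);print('door edge',np.percentile(D[m][:,1],[99,100]))
crop('w10',100,60,400,285,2.6,'c10')
```

```text
[621.41929753 191.94965394 181.43828049]
handle D ((-2.6292381286621094, 194.8028106689453), (14.067585945129395, 43.44356155395508), 89.80758666992188)
W ((622.7723999023438, 209.667236328125), (43.443519592285156, 14.067584991455078), 1.3075737953186035)
wall/should [198.01826655 202.79090175 207.98067738] 255
door edge [190.96446029 191.82624986]
```

View pics/c10.png

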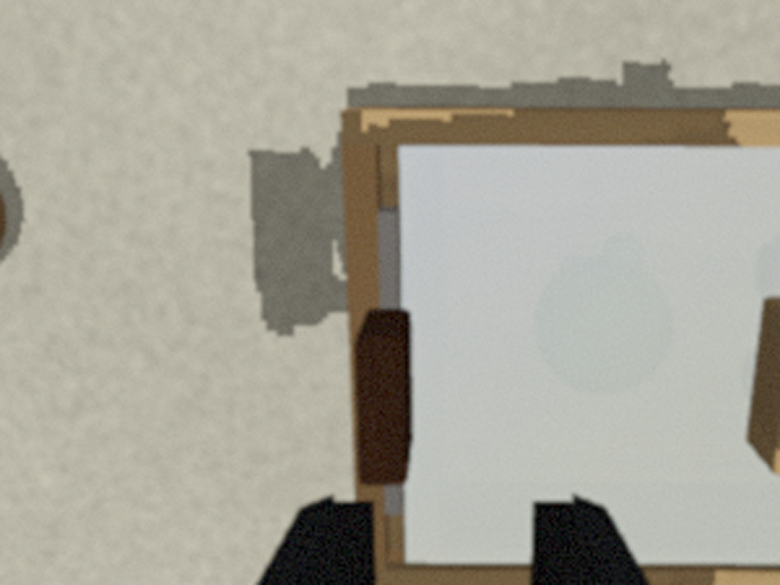

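The door is up against the shoulder strip, which fills the slot, and the gauge handle is at crop (383,400). I'll regrip it with a slight bias towards the end wall so the door isn't pushed.

Run:
```python
from h import *
print(rel([623,210,130],1.5))
```

```text
[ 0.0044 -0.0358  0.1029 -0.0004 -0.0002  0.0033]
```

jog_arm:
  motion:
    - [[0.3,0.002,-0.034,0.05,0,0,0.003],[0.3,0.002,-0.034,0.1,0,0,0.003],[0.3,0.002,-0.034,0.103,0,0,0.003],[0.3,0.002,-0.034,0.103,0,0,0.003],[0.3,0.002,-0.034,0.103,0,0,0.003]]

```text
t: 28.5
tool_pos: [623.4, 203.9, 130.7]
orientation: [-180.0, -0.1, 1.3]
force: [0.3, -0.3, -0.5]
finger_gap: 0.349
grip_force: 0.0
```

Run:
```python
from h import *
for i in range(2): print(r.read_state()['tool_pos'].round(2), rel([623,210.1,88],1.5))
g=snap('w11','wrist');Q=cloud(g)
R=Ro.from_euler('z',1.5,degrees=True).as_matrix(); D=(Q-[630.5,15,0])@R
m=(Q[...,2]>108)&(Q[...,2]<120)&(D[...,1]>180)&(D[...,1]<210)&(abs(D[...,0])<50)
h=cv2.cvtColor(g['image'],cv2.COLOR_RGB2HSV); q=Q[m&(h[...,1]>60)];print('W',cv2.minAreaRect(q[:,:2].astype(np.float32)),r.read_state()['tool_pos'].round(2))
```

```text
[623.45 203.9  130.7 ] [-0.0008 -0.0124  0.0854 -0.0001 -0.0007 -0.0011]
[623.45 203.9  130.7 ] [-0.0008 -0.0124  0.0854 -0.0001 -0.0007 -0.0011]
W ((622.6963500976562, 210.21876525878906), (43.69282531738281, 13.18922233581543), 1.286745309829712) [623.43 203.99 130.72]
```

jog_arm:
  motion:
    - [[0.3,-0.001,-0.0126,0,0,0,0],[0.3,-0.001,-0.0126,0,0,0,0],[0.3,-0.001,-0.0126,0.03,0,0,0],[0.3,-0.001,-0.0126,0.06,0,0,0],[0.3,-0.001,-0.0126,0.084,0,0,0],[0.3,-0.001,-0.0126,0.084,0,0,0],[0.3,-0.001,-0.0126,0.084,0,0,0],[0.3,-0.001,-0.0126,0.084,0,0,0]]

```text
t: 29.35
tool_pos: [622.5, 210.7, 87.9]
orientation: [-180.0, -0.1, 1.3]
force: [0.7, 0.1, 0.3]
finger_gap: 0.35
grip_force: 0.0
```

jog_arm:
  motion:
    - [[0.55,0,0,0,0,0,0],[0.6,0,0,0,0,0,0],[0.65,0,0,0,0,0,0],[1,0,0,0,0,0,0],[1,0,0,0,0,0,0],[1,0,0,0,0,0,0]]
  newtons: 12

```text
t: 29.95
tool_pos: [622.3, 210.0, 87.4]
orientation: [179.9, -0.0, 1.3]
force: [-1.3, -5.9, 3.8]
finger_gap: 0.159
grip_force: 12.0
```

jog_arm:
  motion:
    - [[1,0,0.001,0,0,0,0],[1,0,0.0018,0,0,0,0],[1,0,0.0018,0,0,0,0]]
  newtons: 30

```text
t: 30.25
tool_pos: [622.3, 209.8, 87.4]
orientation: [-180.0, -0.0, 1.3]
force: [-1.1, -3.0, 5.4]
finger_gap: 0.158
grip_force: 29.9
```

jog_arm:
  motion:
    - [[1,0,0,-0.006,0,0,0],[1,0,0,-0.015,0,0,0],[1,0,0,-0.025,0,0,0],[1,0,0,-0.04,0,0,0],[1,0,0,-0.06,0,0,0],[1,0,0,-0.08,0,0,0],[1,0,0,-0.1,0,0,0],[1,0,0,-0.12,0,0,0]]

```text
t: 31.05
tool_pos: [622.2, 209.9, 148.3]
orientation: [-180.0, -0.0, 1.3]
force: [0.4, -0.1, -1.4]
finger_gap: 0.154
grip_force: 29.9
```

jog_arm:
  motion:
    - [[1,0,0,-0.03,0,0,0],[1,0,0,-0.07,0,0,0],[1,0,0,-0.1,0,0,0],[1,-0.02,0.08,-0.1,0,0,0],[1,-0.04,0.16,-0.1,0,0,0],[1,-0.06,0.24,-0.1,0,0,0],[1,-0.09,0.32,-0.1,0,0,0],[1,-0.12,0.4,-0.1,0,0,0]]

```text
t: 31.85
tool_pos: [566.2, 7.0, 197.8]
orientation: [180.0, -0.0, 1.3]
force: [0.7, -0.5, -1.8]
finger_gap: 0.156
grip_force: 30.0
```

Run:
```python
from h import *
print(r.read_state()['tool_pos'],rel([463,-354,195],18.9))
g=snap('top5','top');P=cloud(g)
R=Ro.from_euler('z',1.5,degrees=True).as_matrix(); D=(P-[630.5,15,0])@R
for x in (-40,0,40):
  k=D[abs(D[...,0]-x)<6]; w=k[(k[:,2]>75)&(k[:,2]<82)&(k[:,1]>185)]; d=k[(abs(k[:,2]-71)<2.5)&(k[:,1]>150)&(k[:,1]<197)]
  print(x,w[:,1].min() if len(w) else '',d[:,1].max() if len(d) else '')
crop('top5',185,120,265,200,7,'c5')
```

```text
[566.18474159   6.99962442 197.78252003] [-2.232e-01  7.170e-01  5.400e-03  1.000e-04 -3.000e-04 -9.750e-02]
-40 185.68971956532252 192.69471489230202
0 185.74410030235308 192.2933160783839
40 188.16745480345708 192.28931056616292
```

View pics/c5.png

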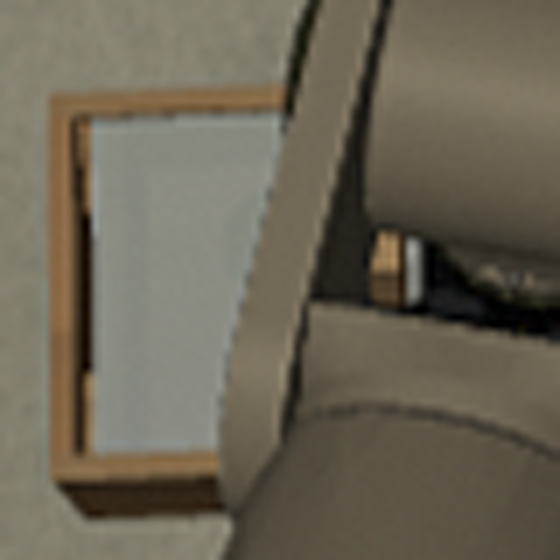

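The gap is even at about 6 mm. Now I'll take the gauge back to its stand.

jog_arm:
  motion:
    - [[1,-0.025,0.09,0,0,0,-0.03],[1,-0.05,0.18,0,0,0,-0.06],[1,-0.08,0.27,0,0,0,-0.09],[1,-0.11,0.36,0,0,0,-0.0975],[1,-0.14,0.45,0,0,0,-0.0975],[1,-0.17,0.54,0,0,0,-0.0975],[1,-0.2,0.63,0,0,0,-0.0975],[1,-0.226,0.712,0,0,0,-0.0975]]

```text
t: 32.7
tool_pos: [461.2, -352.2, 197.9]
orientation: [180.0, -0.0, 18.8]
force: [0.0, 0.3, -0.8]
finger_gap: 0.155
grip_force: 30.0
```

jog_arm:
  motion:
    - [[1,0,0,0.02,0,0,0],[1,0,0,0.04,0,0,0],[1,0,0,0.04,0,0,0],[1,0,0,0.04,0,0,0]]

```text
t: 33.1
tool_pos: [462.6, -348.8, 177.2]
orientation: [-180.0, 0.0, 19.0]
force: [0.2, -0.1, -2.3]
finger_gap: 0.156
grip_force: 30.0
```

Run:
```python
from h import *
print(r.read_state()['tool_pos'],r.read_state()['orientation'],rel([461.5,-351,95],18.8))
g=snap('w12','wrist');Q=cloud(g)
m=(Q[...,2]>66)&(Q[...,2]<73)&(abs(Q[...,0]-464)<80)&(abs(Q[...,1]+350)<80);q=Q[m]
print(cv2.minAreaRect(q[:,:2].astype(np.float32)),q.max(0))
```

```text
[ 462.62043705 -348.83308317  177.16270872] [-1.79969998e+02  4.98718823e-03  1.89825755e+01] [-0.0035  0.0035  0.1643 -0.0002  0.      0.001 ]
((466.5110168457031, -345.0189514160156), (100.65863800048828, 39.88631820678711), 18.68443489074707) [ 519.88324027 -310.79602366   72.2945096 ]
```

View pics/w12.png

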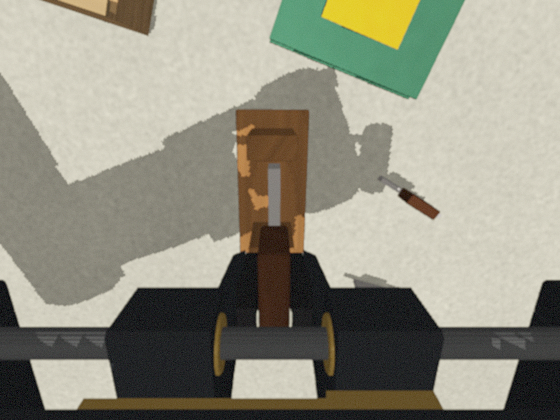

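The gauge at (274,195) is lined up over the stand, so I'll lower it.

jog_arm:
  motion:
    - [[1,-0.0035,0.0035,0.03,0,0,0],[1,-0.0035,0.0035,0.06,0,0,0],[1,-0.0035,0.0035,0.085,0,0,0],[1,-0.0035,0.0035,0.105,0,0,0],[1,-0.0035,0.0035,0.125,0,0,0],[1,-0.0035,0.0035,0.14,0,0,0],[1,-0.0035,0.0035,0.155,0,0,0],[1,-0.0035,0.0035,0.158,0,0,0]]

```text
t: 33.95
tool_pos: [460.9, -352.1, 97.2]
orientation: [-179.9, 0.0, 18.9]
force: [0.5, 0.1, -2.1]
finger_gap: 0.153
grip_force: 30.0
```

jog_arm:
  motion:
    - [[1,0,0,0.004,0,0,0],[1,0,0,0.007,0,0,0],[1,0,0,0.008,0,0,0],[1,0,0,0.009,0,0,0]]

```text
t: 34.35
tool_pos: [461.1, -352.4, 93.7]
orientation: [180.0, -0.0, 18.9]
force: [-0.5, -0.8, -1.7]
finger_gap: 0.152
grip_force: 30.0
```

jog_arm:
  motion:
    - [[1,0,0,0.001,0,0,0],[1,0,0,0.002,0,0,0],[1,0,0,0.003,0,0,0],[1,0,0,0.003,0,0,0]]

```text
t: 34.75
tool_pos: [461.1, -352.5, 93.4]
orientation: [179.9, -0.0, 18.9]
force: [-3.2, 3.0, 8.5]
finger_gap: 0.158
grip_force: 30.0
```

Seated. Release and retreat.

jog_arm:
  motion:
    - [[1,0,0,-0.002,0,0,0],[0.3,0,0,-0.002,0,0,0],[0.3,0,0,-0.002,0,0,0],[0.3,0,0,-0.03,0,0,0],[0.3,0,0,-0.1,0,0,0],[0.3,0,0,-0.2,0,0,0],[0.3,-0.15,0,-0.24,0,0,0],[0.3,-0.25,0,-0.24,0,0,0]]

```text
t: 35.55
tool_pos: [368.1, -384.6, 211.5]
orientation: [179.8, -0.0, 19.0]
force: [-0.6, -1.0, 0.9]
finger_gap: 0.35
grip_force: 0.0
```

Run:
```python
from h import *
s=r.read_state();print(s['tool_pos'],s['force'])
g=snap('top6','top');P=cloud(g)
boxm(P,'gh',370,188,420,252,105,140);boxm(P,'handle',200,140,260,180,90,105)
boxm(P,'san',120,205,155,240,20);boxm(P,'ball',122,138,155,168,12);boxm(P,'book',370,135,430,182,12)
R=Ro.from_euler('z',1.5,degrees=True).as_matrix(); D=(P-[630.5,15,0])@R
for x in (-60,60):
  k=D[abs(D[...,0]-x)<6]; d=k[(abs(k[:,2]-71)<2.5)&(k[:,1]>150)&(k[:,1]<197)]; print('door edge',x,d[:,1].max())
```

```text
[ 368.14361011 -384.56236709  211.50406694] [-0.64917707 -0.99930212  0.93489095]
gh 112 [ 463.6 -350.6] [43.8 15.6] 19.2 med [ 463.5 -349.4  121. ]
handle 94 [627.1  87.5] [48.7 14.1] 0.3 med [625.8  88.4  99.3]
san 481 [448.7 368.7] [50. 56.] 65.4 med [444.1 361.1  94.9]
ball 358 [658.9 388.5] [54.3 59.8] 86.0 med [653.6 384.6  56.7]
book 1794 [ 639.8 -371.9] [141.1 112.2] 88.5 med [ 639.1 -371.8   22.8]
door edge -60 192.13686266961994
door edge 60 191.97997294958097
```

View pics/top6.png

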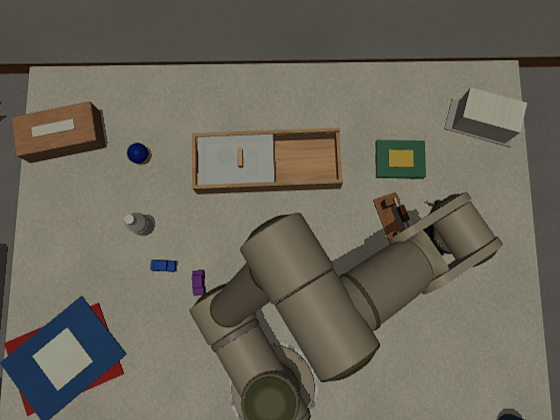

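The door is left with its gap, the gauge hangs on the stand with its top at z≈121, and the bystanders haven't moved. I'll hand the job in.

```bash
python3 -c "
from h import *
print(r.finish_job())"
```

```text
the job is handed in; nothing more can be done
None
```

I handed the job in: the turtle and car (the only toys there) are in the compartment, the door is left with a gap measured at about 6 mm, the gauge hangs back on its stand, and the bottle, ball and book haven't moved.

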